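# Change the filter tube on the bench water block

### The job

The white filter tube on the bench water block is due for changing. Slide the fitting's black locking clip out by its upright tab, clear of the fitting, and leave it lying on top of the block. Then press the release ring fully down and, while it is down, draw the tube straight up out of the fitting, and stand the tube upright on its foot in the grey tray, without knocking or shifting the conical flask, the amber bottle or the stack of dishes.

Things in the scene. Friction and masses are not known exactly. Their poses are not given: they have to be found in the camera images.
- block: Aluminium water block that holds the filter tube, fixed: 225 mm long (x), 100 wide (y), 60 high. Origin on the bench, on the vertical axis of the fitting; its top, 60 mm up, reaches from x = -175 to +50 mm. On the axis a 46 mm deep bore (floor 14 mm above the bench) holds the tube, under a grey release ring. The locking clip lies on the block's top under the ring, its tab towards the block's -x.
- collet (a joint): Travel of the release ring: 0 = up, 0.012 m = fully down on the block's top. Sprung: 4.5 N to start, 10 N fully down; springs back. The clip stops it after 1.5 mm. Teeth lock the tube unless the ring is over 5 mm down; the tube must rise its first 4 mm while it is. Fingertips pressing the ring, pads then closed on the tube just above it, and rising together will free it.
- ring_top (a point): Centre of the release ring's upper face, 78 mm above the bench when up, 66 mm fully down. The ring is a flat flange 68 mm across, 6 mm thick, with a 30 mm bore, on a 38 mm neck; its underside is 12 mm above the block's top when up. z is up.
- tube_center (a point): Centre of the filter tube, half-way up: a rigid, closed white tube 28 mm in diameter, 102 mm long, about 90 g, with an 18 mm waist 12 to 22 mm above its flat foot. z runs along the tube, up while it stands. In the fitting its foot is 14 mm above the bench and its top 116 mm, 38 mm above the ring when the ring is up (50 mm when down).
- clip_slot (a point): Centre of the slot of the black U-shaped clip (loose, about 70 g, 135 mm long, 10.5 mm thick, lying flat). Two 10 mm wide arms, 42 mm apart, straddle the ring's neck; their open ends are 22 mm from here along the clip's +x, its tab at -x. It starts 0 to 6 mm off the axis, slides out along its -x and is out from under the ring after about 57 mm. This point is 5 mm above the block's top.
- clip_tab (a point): A point on the clip's upright tab, 109 mm from the slot's centre along the clip's -x, 30 mm above the block's top. The tab is a plate 8 mm thick (x), 44 mm wide (y), rising 45 mm above the block's top. Between tab and ring the clip is a strip 30 mm wide, 10.5 mm thick; above it about 70 mm are free for fingertips to go behind the tab.
- tray: Open grey plastic tray, fixed, 160 x 160 mm outside, 30 mm high, walls 4 mm, floor 4 to 5 mm thick. Origin under its centre, on the bench.
- blank: A second, like water block, all fixed, with its port closed by a broad low domed cap (44 mm across) instead of a tube: not to be worked on. Origin on the bench on its fitting's axis, same size and frame as the first.
- rack: Fixed blue rack of small tubes, 120 x 150 mm, 86 mm high. Origin under its centre.
- flask: Bystander, loose: conical glass flask, 80 mm across, 110 mm tall. Origin at the centre of its underside.
- bottle: Bystander, loose: amber bottle with a cap, 70 mm across, about 140 mm tall. Origin at the centre of its underside.
- dishes: Bystander, loose: stack of round dishes, 90 mm across, 72 mm tall. Origin at the centre of its underside.
Not all that is in view belongs to the job. What is shaped like the part that bears tube_center but purple or yellow is not meant.

How it is judged:
By the outcome, as a careful person would: the job done as asked, in the order asked, and still so for the second after the job is handed in, with the robot touching nothing.
It also fails if it takes over 56 s, if anything falls off the work surface, if the arm or the gripper's body presses on something with over 40 N, if the wrist force passes 120 N, or if a joint passes its speed limit or range.

### The arm

A 7-joint arm with a two-finger parallel gripper is mounted at the origin on the work surface. World frame = base frame: x ahead of the robot, y to its left, z up, the work surface at z = 0. Lengths are in mm, angles in rad, forces in N, time in s.
With the tool pointing down it reaches from about 350 to 775 mm from the base axis. Payload 3.1 kg.
Tool frame: the origin (TCP) lies on the centre line of the jaws, within the pads' length; the fingertips stand 11 mm ahead of it and the grasp point (between the pads) lies 8 mm behind it; z points along the fingers, y is the direction in which the jaws open and shut (so a half turn about z gives the same grasp; the last joint's range is limited). The gripper opens to 85 mm and grips with 20 to 120 N. Pads are 22 mm wide; open, the fingers measure 114 mm over their backs; the gripper's body (76 mm by 85 mm) begins 54 mm behind the grasp point. The pads swing forward as they close: fully open they stand 13 mm farther back than shut.
Start: joints at [-1.337, 0.311, 0.014, 1.512, -0.004, 1.319, -0.027], TCP at [149.746, 529.238, 242.304] pointing down, gripper open.
Joint ranges: [-2.7, 2.7], [-0.3, 1.91], [-1.27, 1.3], [0.12, 2.57], [-1.44, 4.58], [0.2, 2.03], [-3.05, 3.05]. Speed limits (rad/s): [2.79, 2.79, 3.14, 3.14, 3.14, 3.14, 3.14].

### API

Orientations are given as [roll, pitch, yaw] about the fixed x, y, z axes, in that order (R = Rz(yaw) Ry(pitch) Rx(roll)).
In Python, from rig import bot gives the robot as it stands.
- The arm moves only by the shell command python3 -m pendant 'ROWS'. ROWS is JSON, a list of rows, each a list of 7 numbers: the shift along the tool's x, y, z in mm, then the turn, a rotation vector about the tool's x, y, z in degrees, then the gripper command: -1 is shut, 1 is fully open, values between are in proportion. A call has 1 to 12 rows; each row shifts and turns the pose as measured when the row begins, along the tool's axes as they then stand; what a row does not reach is not made up. A row lasts 1/12 s, in which the tool goes at most 41.7 mm and 7.16 degrees, less where a joint would pass 70% of its speed; a pose out of reach is approached as far as the arm can. A call is refused whole if a number of a shift passes 41.7 or a number of a turn 7.16, either way. A call with a gripper value outside its range is refused whole. The fingers move at their own pace and stop on an object; the grip force is fixed at half the most. Time passes only in rows, so rows that do not move let the fingers close. It gives the time, the measured TCP pose, the force and the opening at its end, in the units of the state.
- bot.read_state(): the state, without advancing time (a new reading comes with each control period).
- bot.snapshot(name): name is "scene" or "top"; returns a dict with "image" (384x512x3 uint8, red, green, blue), "intrinsics" (3x3 intrinsics, pixels), "k1" (the pictures are not rectified: a ray, as slopes to the right and down, at radius r is drawn at 1 + k1 r^2 times it, then the intrinsics apply), "xyz" and "orientation" of the camera in the world. Camera axes: x right, y up, looking along -z (the intrinsics and any distortion apply to the point x, -y, -z); pixel columns grow to the right and rows downward; lengths in mm; the calibration is good to about 2 mm. A picture is of the moment at which its call begins. There is no depth.
- bot.job_done(): hands the job in, once; it reports no verdict.
The state is a dict: "t": time; "q": joint angles; "qd": joint speeds; "tau": joint torques, N m; "eef_pos": TCP position; "tcp_rot": TCP orientation; "ft_force": force on the tool from outside, world axes, zero at the start; "ft_torque": the same for the moment, N m; "grip_width": finger opening in mm.
Only numpy, scipy, OpenCV 4.12 (cv2) and the standard library are available. Lean on these libraries where they do the work, as an engineer would, in place of code of your own. Each camera call takes 0.05 s, during which the arm holds its last target. There are 200 camera calls.

## Working session

There is one attempt and no reset: what is moved stays moved. The work goes in short steps, Python scripts to look and compute and a shell command to move; the robot and the scene stay as the last step left them, time stands still between calls to the robot, and variables do not carry over. Pictures are saved under pics/ and viewed, about 8 in all and at most 12, crops included, and the job is handed in when it is done.

```bash
mkdir -p pics; ls; cat > h.py <<'E'
import numpy as np, cv2, json
from scipy.spatial.transform import Rotation as R
from rig import bot
def snap(n):
    s=bot.snapshot(n); return s
def Rm(s):
    o=np.array(s["orientation"],float)
    return o if o.shape==(3,3) else R.from_euler('xyz',o).as_matrix()
def ray(s,px):
    K=np.array(s["intrinsics"]);k=s["k1"]
    d=np.array([(px[0]-K[0,2])/K[0,0],(px[1]-K[1,2])/K[1,1]]);u=d.copy()
    for _ in range(30): u=d/(1+k*(u@u))
    return np.array(s["xyz"]),Rm(s)@np.array([u[0],-u[1],-1])
def onz(s,px,z):
    o,d=ray(s,px); return o+d*(z-o[2])/d[2]
def proj(s,p):
    c=Rm(s).T@(np.array(p,float)-np.array(s["xyz"])); u=np.array([c[0],-c[1]])/-c[2]
    u=u*(1+s["k1"]*(u@u)); K=np.array(s["intrinsics"]); return np.array([K[0,0]*u[0]+K[0,2],K[1,1]*u[1]+K[1,2]])
E
python3 - <<'E'
from h import *
print(bot.read_state())
for n in ("scene","top"):
    s=snap(n); np.save(f"{n}.npy",s,allow_pickle=True)
    print(n,s["xyz"],s["orientation"],s["k1"],s["intrinsics"])
    cv2.imwrite(f"pics/{n}0.png",cv2.resize(s["image"][:,:,::-1],(800,600),interpolation=cv2.INTER_CUBIC))
E
```

```text
pics
{'t': 0.0, 'q': array([-1.33672792,  0.31173922,  0.01397786,  1.51304765, -0.00440936,
        1.31920184, -0.02719655]), 'qd': array([ 0.00068293, -0.00101059,  0.00089095,  0.00039115,  0.00080264,
        0.00222364,  0.00097717]), 'tau': array([-2.10621142e-04, -3.79909730e+01,  1.45987985e-01, -2.30596662e+01,
        1.21930306e-02,  1.36129075e-02, -9.96809675e-07]), 'eef_pos': array([149.54400309, 528.55091354, 241.21737368]), 'tcp_rot': array([-3.13922890e+00,  8.34705471e-05,  2.86591572e+00]), 'ft_force': array([ 0.30474636, -0.68246192, -0.0639329 ]), 'ft_torque': array([-0.02840665, -0.02804498, -0.05962802]), 'grip_width': 85.45900951249656}
scene [ 974.29291315 -356.07058269  879.58589706] [0.58194632 0.00823509 0.74542211] -0.02887695758825976 [[352.06852855   0.         253.50781495]
 [  0.         352.06852855 195.7381522 ]
 [  0.           0.           1.        ]]
top [ 538.41271672   -3.54658355 1235.25794337] [ 0.06538479 -0.00383221 -1.58720985] -0.10307249049232176 [[370.69030009   0.         252.33033578]
 [  0.         370.69030009 189.99443589]
 [  0.           0.           1.        ]]
```

View pics/scene0.png

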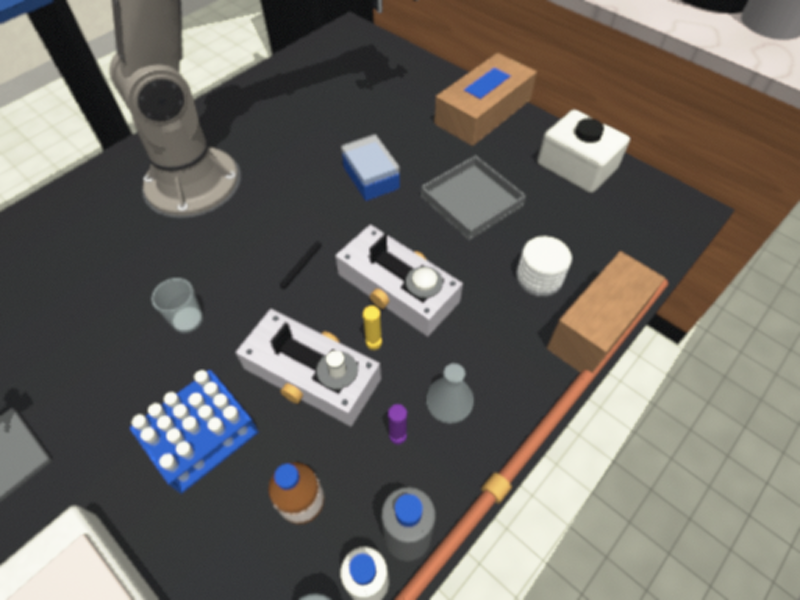

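View pics/top0.png

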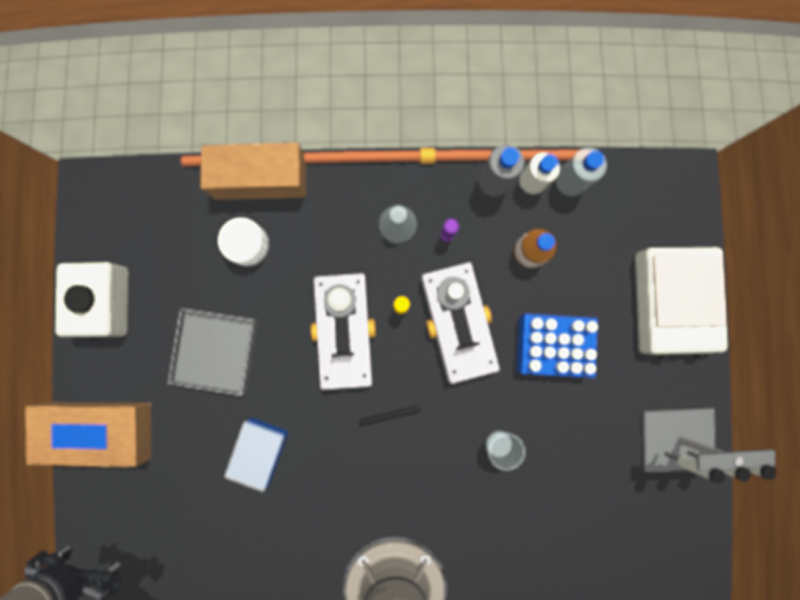

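Top view (800x600): candidates for the tube are the white tube in the ring at (456,290), the blank's broad cap at (339,299), yellow (401,305), purple (450,227), and the rack tubes (~560,345). The narrow white tube on the right-hand block is the one described. In the scene view it is at (335,360).

```bash
python3 - <<'E'
from h import *
S={n:np.load(f"{n}.npy",allow_pickle=True).item() for n in("top","scene")}
s=S["top"];im=s["image"]; hsv=cv2.cvtColor(im,cv2.COLOR_RGB2HSV)
def comp(mask,seed,fill=True):
    cs,_=cv2.findContours(mask.astype(np.uint8),cv2.RETR_EXTERNAL,cv2.CHAIN_APPROX_NONE)
    cs=[c for c in cs if cv2.contourArea(c)>20]
    return min(cs,key=lambda c:-cv2.pointPolygonTest(c,seed,True))
m=((hsv[...,1]<60)&(hsv[...,2]>150))
m=cv2.morphologyEx(m.astype(np.uint8),cv2.MORPH_OPEN,np.ones((3,3)))
for nm,seed in(("block",(280,220)),("blank",(207,230))):
    c=comp(m,seed); w=np.array([onz(s,p[0],60)[:2] for p in c],np.float32)
    r=cv2.minAreaRect(w); b=cv2.boxPoints(r)
    print(nm,r,b.round().tolist())
for nm,px,z in(("tubetop",(456,290),116),("ring",(455,292),78),("flask",(397,225),0),("bottle",(536,248),0),("dishes",(243,242),36),("tab",(466,349),45+60)):
    print(nm,onz(s,(px[0]*.64,px[1]*.64),z).round(1))
for nm,px,z in(("tubetop",(335,356),116),("ring",(337,370),78),("tabtop",(281,330),105),("flaskbase",(450,400),0),("bottle",(297,500),0),("purple",(398,437),0),("tray",(473,200),0)):
    print("sc",nm,onz(S["scene"],(px[0]*.64,px[1]*.64),z).round(1))
# tray outline: corners at rim from view
for p in((182,309),(255,319),(242,395),(168,384)): print("tray",onz(s,(p[0]*.64,p[1]*.64),30).round(1))
a=cv2.resize(im[155:260,250:345,::-1],None,fx=4,fy=4,interpolation=cv2.INTER_CUBIC)
b=cv2.resize(S["scene"]["image"][185:285,140:260,::-1],None,fx=3.5,fy=4.2,interpolation=cv2.INTER_CUBIC)[:420]
cv2.imwrite("pics/crop.png",np.hstack([a,b]))
E
```

```text
block ((562.3936767578125, -142.42208862304688), (229.57920837402344, 106.11131286621094), 13.683660507202148) [[438.0, -118.0], [463.0, -221.0], [686.0, -167.0], [661.0, -64.0]]
blank ((549.0169067382812, 97.81905364990234), (229.51864624023438, 105.04783630371094), 2.9755873680114746) [[432.0, 144.0], [437.0, 39.0], [666.0, 51.0], [661.0, 156.0]]
tubetop [ 623.  -129.1  116. ]
ring [ 621.9 -131.2   78. ]
flask [774.5 -18.1   0. ]
bottle [ 720.3 -318.4    0. ]
dishes [737.6 306.7  36. ]
tab [ 508.2 -147.3  105. ]
sc tubetop [ 622.  -125.1  116. ]
sc ring [ 625.4 -129.2   78. ]
sc tabtop [ 516.4 -148.4  105. ]
sc flaskbase [776.4 -15.7   0. ]
sc bottle [ 708.3 -306.7    0. ]
sc purple [ 755.2 -124.7    0. ]
sc tray [512.5 382.    0. ]
tray [598.8 438.7  30. ]
tray [575.6 282.5  30. ]
tray [417.7 310.8  30. ]
tray [441.5 468.9  30. ]
```

View pics/crop.png

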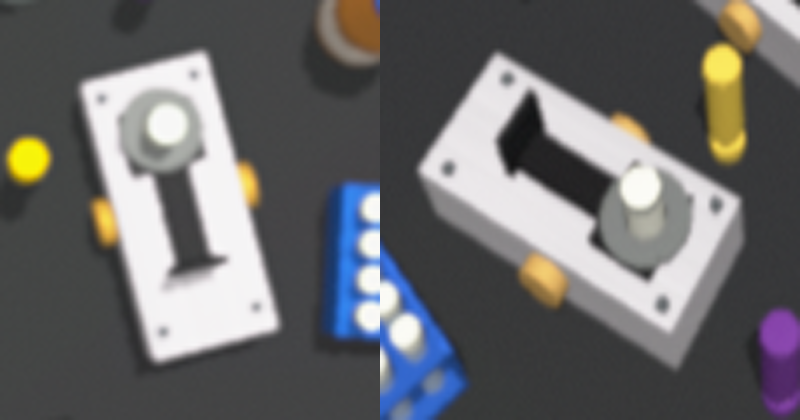

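The crop confirms it: a 28 mm white tube in a grey ring, with the black clip's tab towards -x of the block. The block axis from the outline is about (623,-128), which matches the tube top at (623,-129). Next I rotate the tool towards block yaw and refine the clip's yaw and tab position.

```bash
cat >> h.py <<'E'
def togo(p,yaw):
    st=bot.read_state(); r=R.from_euler('xyz',st["tcp_rot"]); g=R.from_euler('xyz',[np.pi,0,np.radians(yaw)])
    d=r.inv().apply(np.array(p,float)-st["eef_pos"]); w=(r.inv()*g).as_rotvec(degrees=True)
    print("t %.2f pos %s yaw %.1f grip %.1f F %s"%(st["t"],st["eef_pos"].round(1),np.degrees(st["tcp_rot"][2]),st["grip_width"],st["ft_force"].round(1)),"shift",d.round(1),"turn",w.round(2))
E
python3 -m pendant '[[0,0,0,0,0,6.7,1],[0,0,0,0,0,6.7,1],[0,0,0,0,0,6.7,1],[0,0,0,0,0,6.7,1],[0,0,0,0,0,6.7,1],[0,0,0,0,0,6.7,1],[0,0,0,0,0,6.7,1],[0,0,0,0,0,6.7,1],[0,0,0,0,0,6.7,0.2]]'
python3 - <<'E'
from h import *
a=np.radians(13.7);ax=np.array([622.8,-128.3]);ux=np.array([np.cos(a),np.sin(a)]);uy=np.array([-ux[1],ux[0]])
def blk(p): d=np.array(p)[:2]-ax; return np.array([d@ux,d@uy]).round(1)
s=np.load("top.npy",allow_pickle=True).item();im=s["image"];g=im.max(2)
# strip midline at z=70.5: dark pixels per row in the block area
for r in range(198,224,2):
    cols=np.where(g[r,280:315]<70)[0]+280
    if len(cols): print(r,cols.min(),cols.max(),blk(onz(s,(cols.min()-.0,r),70.5)),blk(onz(s,(cols.max()+.0,r),70.5)),blk(onz(s,(cols.mean(),r),105)))
s=np.load("scene.npy",allow_pickle=True).item()
# scene crop tab top corners (crop scaled 3.5,4.2 from (140,185))
for p in((533,90),(500,140),(515,172),(545,150)):
    q=(140+(p[0]-380)/3.5,185+p[1]/4.2); print("sc",q,[blk(onz(s,q,z)) for z in(105,60)])
for nm,p in(("ring c",(644,220)),("tubetop",(641,187))):
    q=(140+(p[0]-380)/3.5,185+p[1]/4.2); print(nm,blk(onz(s,q,78 if nm[0]=='r' else 116)))
togo([517,-154,240],103.7)
E
```

```text
t: 0.85
eef_pos: [148.6, 524.6, 235.3]
tcp_rot: [-3.135, 0.014, 1.763]
ft_force: [-0.5, 0.5, 0.5]
grip_width: 75.2
200 290 295 [-40.3  10.8] [-44.3  -4.4] [-42.6   7.3]
202 291 296 [-47.1   9.4] [-51.1  -5.9] [-49.2   5.9]
204 291 296 [-53.2  11. ] [-57.2  -4.2] [-55.1   7.5]
206 292 297 [-60.1   9.6] [-64.1  -5.7] [-61.8   6.1]
208 292 297 [-66.2  11.2] [-70.2  -4. ] [-67.7   7.7]
210 293 298 [-73.    9.8] [-77.1  -5.5] [-74.4   6.3]
212 293 298 [-79.1  11.4] [-83.1  -3.8] [-80.3   7.9]
214 294 299 [-86.  10.] [-90.   -5.2] [-86.9   6.5]
216 294 299 [-92.   11.6] [-96.1  -3.6] [-92.8   8.1]
218 295 300 [-98.9  10.2] [-102.9   -5. ] [-99.5   6.7]
220 295 301 [-105.    11.8] [-109.8   -6.5] [-105.7    6.8]
222 280 280 [-99.   59.1] [-99.   59.1] [-97.6  61.5]
sc (183.71428571428572, 206.42857142857142) [array([-107.7,   22.3]), array([-130.6,   41.3])]
sc (174.28571428571428, 218.33333333333331) [array([-108.2,  -18.4]), array([-131.2,   -1.8])]
sc (178.57142857142856, 225.95238095238096) [array([-85.8, -31.1]), array([-107.4,  -15.2])]
sc (187.14285714285714, 220.71428571428572) [array([-75.5,  -8.3]), array([-96.6,   8.9])]
ring c [ 2.6 -3.2]
tubetop [ 2.8 -0.5]
t 0.85 pos [148.6 524.6 235.3] yaw 101.0 grip 75.2 F [-0.5  0.5  0.5] shift [-736.6  231.7    3.8] turn [-0.41  0.78 -2.66]
```

```bash
python3 -m pendant '[[-38,12,-1,0,0,-1.3,0.2],[-38,12,-1,0,0.8,-1.3,0.2],[-38,12,-1,0,0,0,0.2],[-38,12,-1,0,0,0,0.2],[-38,12,-1,0,0,0,0.2],[-38,12,-1,0,0,0,0.2],[-38,12,-1,0,0,0,0.2],[-38,12,-1,0,0,0,0.2],[-38,12,-1,0,0,0,0.2],[-38,12,-1,0,0,0,0.2],[-38,12,-1,0,0,0,0.2],[-38,12,-1,0,0,0,0.2]]'
python3 -c "
from h import *
togo([517.4,-151.9,240],103.7)"
```

```text
t: 1.85
eef_pos: [394.3, 104.9, 239.3]
tcp_rot: [-3.125, -0.002, 1.832]
ft_force: [1.7, 0.8, 0.2]
grip_width: 51.0
t 1.85 pos [394.3 104.9 239.3] yaw 105.0 grip 51.0 F [1.7 0.8 0.2] shift [-279.9   52.6   -2.2] turn [-0.96 -0.1   1.26]
```

```bash
python3 -m pendant '[[-40,7.6,-1,-0.5,0,1.3,0.2],[-40,7.6,-1,-0.5,0,0,0.2],[-40,7.6,-1,0,0,0,0.2],[-40,7.6,-1,0,0,0,0.2],[-40,7.6,-1,0,0,0,0.2],[-30,6,-1,0,0,0,0.2],[-25,5,-1,0,0,0,0.2],[-15,3,-1,0,0,0,0.2],[0,0,0,0,0,0,0.2]]'
python3 -c "
from h import *
togo([517.4,-151.9,90],103.7)"
```

```text
t: 2.6
eef_pos: [509.7, -164.5, 245.1]
tcp_rot: [-3.141, 0.004, 1.796]
ft_force: [-0.7, -0.7, 0.2]
grip_width: 50.9
t 2.60 pos [ 509.7 -164.5  245.1] yaw 102.9 grip 50.9 F [-0.7 -0.7  0.2] shift [ 11.2  10.3 155. ] turn [-0.03  0.26 -0.8 ]
```

```bash
python3 -m pendant '[[6,6,20,0,0,-0.8,0.2],[4,4,25,0,0.2,0,0.2],[1,0,25,0,0,0,0.2],[0,0,20,0,0,0,0.2],[0,0,10,0,0,0,0.2],[0,0,5,0,0,0,0.2],[0,0,0,0,0,0,0.2]]'
python3 - <<'E'
from h import *
togo([517.4,-151.9,90],103.7)
a=snap("scene");b=snap("top")
A=cv2.resize(a["image"][150:290,120:270,::-1],(480,448),interpolation=cv2.INTER_CUBIC);B=cv2.resize(b["image"][155:260,250:325,::-1],(320,448),interpolation=cv2.INTER_CUBIC)
cv2.imwrite("pics/c2.png",np.hstack([A,B]))
E
```

```text
t: 3.18
eef_pos: [515.9, -147.6, 134.9]
tcp_rot: [-3.14, -0.004, 1.811]
ft_force: [-0.8, 0.3, 0.2]
grip_width: 51.1
t 3.18 pos [ 515.9 -147.6  134.9] yaw 103.7 grip 51.1 F [-0.8  0.3  0.2] shift [-4.7  0.5 44.9] turn [-0.11 -0.21  0.05]
```

View pics/c2.png

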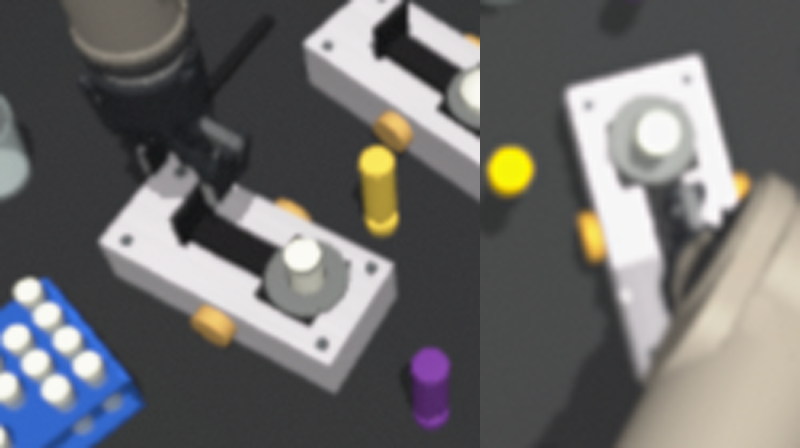

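The scene crop shows the fingers straddling the space above the tab (190,215), with the ring at (305,275) clear. I'll descend, close and read the force.

```bash
python3 -m pendant '[[-4,0,12,0,0,0,0.2],[-1,0,12,0,0,0,0.2],[0,0,10,0,0,0,0.2],[0,0,6,0,0,0,0.2],[0,0,3,0,0,0,0.2],[0,0,0,0,0,0,0.2]]'
python3 -c "
from h import *
togo([517.4,-151.9,90],103.7)"
python3 -m pendant '[[0,0,0,0,0,0,-0.3],[0,0,0,0,0,0,-0.6],[0,0,0,0,0,0,-0.8],[0,0,0,0,0,0,-1],[0,0,0,0,0,0,-1],[0,0,0,0,0,0,-1],[0,0,0,0,0,0,-1],[0,0,0,0,0,0,-1]]'
```

```text
t: 3.78
eef_pos: [521.4, -155.2, 92.8]
tcp_rot: [3.134, 0.002, 1.81]
ft_force: [-0.1, 0.5, 0.7]
grip_width: 51.0
t 3.78 pos [ 521.4 -155.2   92.8] yaw 103.7 grip 51.0 F [-0.1  0.5  0.7] shift [ 4.1 -3.1  2.8] turn [0.46 0.1  0.02]
t: 4.45
eef_pos: [520.4, -156.0, 93.4]
tcp_rot: [3.135, 0.002, 1.81]
ft_force: [-1.0, 0.2, -0.4]
grip_width: 6.7
```

```bash
python3 -m pendant '[[0,0,0,0,0,0,-1],[0,0,0,0,0,0,-1],[0,-6,0,0,0,0,-1],[0,-8,0,0,0,0,-1],[0,-8,0,0,0,0,-1],[0,-6,0,0,0,0,-1],[0,0,0,0,0,0,-1]]'
python3 -c "
from h import *
togo([622.8-.9715*168,-128.3-.2368*168,93],103.7)"
```

```text
t: 5.03
eef_pos: [490.4, -163.0, 93.0]
tcp_rot: [3.135, 0.002, 1.81]
ft_force: [-0.2, -0.3, -0.8]
grip_width: 6.6
t 5.03 pos [ 490.4 -163.    93. ] yaw 103.7 grip 6.6 F [-0.2 -0.3 -0.8] shift [  2.4 -31.1  -0.2] turn [ 0.38  0.09 -0.  ]
```

```bash
python3 -m pendant '[[0,-8,0,0,0,0,-1],[0,-8,0,0,0,0,-1],[0,-8,0,0,0,0,-1],[0,-5,0,0,0,0,-1],[0,-3,0,0,0,0,-1],[0,0,0,0,0,0,-1]]'
python3 - <<'E'
from h import *
togo([622.8-.9715*168,-128.3-.2368*168,93],103.7)
a=snap("scene");b=snap("top")
A=cv2.resize(a["image"][150:290,120:270,::-1],(480,448),interpolation=cv2.INTER_CUBIC);B=cv2.resize(b["image"][155:260,250:325,::-1],(320,448),interpolation=cv2.INTER_CUBIC)
cv2.imwrite("pics/c3.png",np.hstack([A,B]))
E
```

```text
t: 5.53
eef_pos: [454.9, -171.6, 93.0]
tcp_rot: [3.134, 0.001, 1.808]
ft_force: [0.1, 0.5, -1.2]
grip_width: 6.6
t 5.53 pos [ 454.9 -171.6   93. ] yaw 103.6 grip 6.6 F [ 0.1  0.5 -1.2] shift [ 2.3  5.4 -0. ] turn [ 0.43  0.04 -0.1 ]
```

View pics/c3.png

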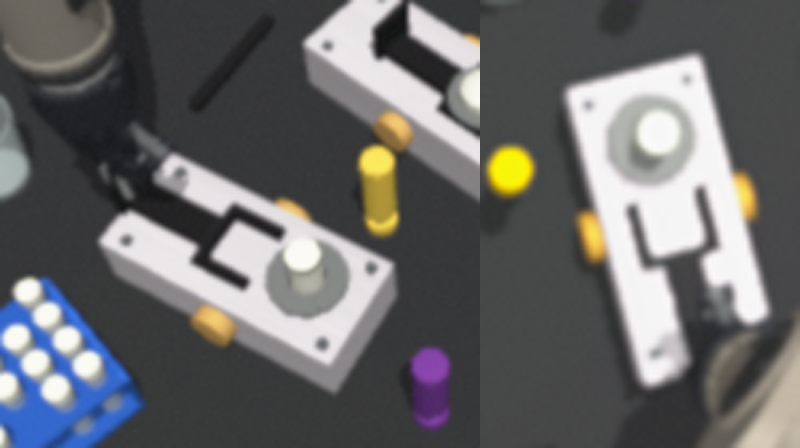

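The clip is out. Its arm ends (scene (283,235), (247,283)) are clear of the ring and it lies on the block. Now release, rise, and move to the tube axis.

```bash
python3 -m pendant '[[0,0,0,0,0,0,-0.7],[0,0,0,0,0,0,-0.4],[0,0,0,0,0,0,0],[0,0,0,0,0,0,0],[0,0,0,0,0,0,0],[0,0,-10,0,0,0,0],[0,0,-20,0,0,0,0],[0,0,-25,0,0,0,0],[0,0,-25,0,0,0,0],[0,0,-20,0,0,0,0],[0,0,-10,0,0,0,0],[0,0,0,0,0,0,0]]'
python3 - <<'E'
from h import *
a=snap("scene");b=snap("top");np.save("scene1.npy",a,allow_pickle=True);np.save("top1.npy",b,allow_pickle=True)
# tube top blob centre in both views
for s,roi,z in((a,(205,255,200,230),116),(b,(180,192,285,298),116)):
    r0,r1,c0,c1=roi;g=cv2.cvtColor(s["image"],cv2.COLOR_RGB2GRAY).astype(float)
    sub=g[r0:r1,c0:c1]; m=(sub>225).astype(np.uint8)
    n,l,st,ce=cv2.connectedComponentsWithStats(m)
    for i in range(1,n):
        if st[i,4]>12: print(st[i],(ce[i]+[c0,r0]).round(1),onz(s,ce[i]+[c0,r0],z).round(1))
for s in(a,b):
  print("pred axis px top/ring", proj(s,[622.8,-128.3,116]).round(1),proj(s,[622.8,-128.3,78]).round(1))
togo([622.8,-128.3,185],103.7)
A=cv2.resize(a["image"][195:255,180:250,::-1],(420,360),interpolation=cv2.INTER_NEAREST);B=cv2.resize(b["image"][170:210,265:310,::-1],(405,360),interpolation=cv2.INTER_NEAREST)[:, :380]
cv2.imwrite("pics/c4.png",np.hstack([A,B]))
E
```

```text
t: 6.63
eef_pos: [456.7, -171.7, 211.4]
tcp_rot: [3.133, 0.003, 1.809]
ft_force: [-0.3, -0.0, 0.4]
grip_width: 42.9
[  9  16  11  13 100] [213.6 227.7] [ 620.3 -126.1  116. ]
[  0  19  30  31 243] [211.9 246.2] [ 653.2 -163.2  116. ]
[ 2  1 10 10 73] [291.4 185.6] [ 623.2 -127.6  116. ]
pred axis px top/ring [213.7 228.9] [215.2 235.9]
pred axis px top/ring [291.6 185.7] [290.3 186.6]
t 6.73 pos [ 455.5 -171.1  209.2] yaw 103.7 grip 42.9 F [-0.1  0.1 -0.8] shift [  2.1 172.5  25.2] turn [ 0.32  0.1  -0.03]
```

View pics/c4.png

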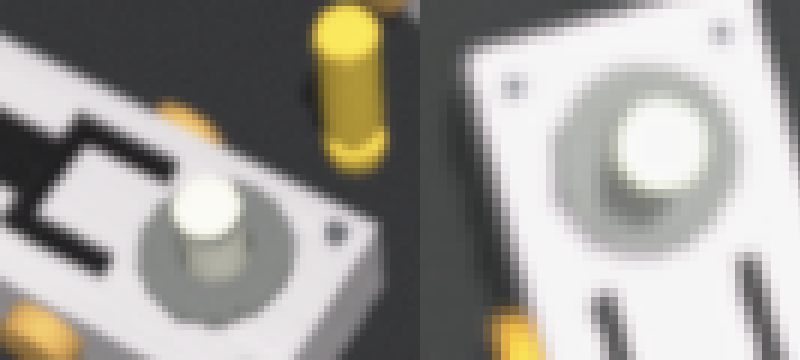

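The tube top measures (623.2,-127.6) from above and (620.3,-126.1) from the scene view. Both agree with the axis to within about 2 mm, and the clip arms are clear of the ring. Moving above the tube.

```bash
python3 -m pendant '[[1,25,2,0.3,0,0,0],[1,35,2,0,0,0,0],[0,35,2,0,0,0,0],[0,30,2,0,0,0,0],[0,20,2,0,0,0,0],[0,12,2,0,0,0,0],[0,5,2,0,0,0,0],[0,0,0,0,0,0,0],[0,0,0,0,0,0,0]]'
python3 -c "
from h import *
togo([622.6,-127.8,140],103.7)"
```

```text
t: 7.48
eef_pos: [610.3, -127.4, 179.8]
tcp_rot: [-3.121, -0.013, 1.804]
ft_force: [-0.4, 0.1, 0.1]
grip_width: 42.6
t 7.48 pos [ 610.3 -127.4  179.8] yaw 103.4 grip 42.6 F [-0.4  0.1  0.1] shift [-3.7 12.6 39.6] turn [-1.18 -0.76 -0.31]
```

```bash
python3 -m pendant '[[-2,6,5,-0.6,-0.4,0.3,0],[-2,6,10,-0.5,-0.4,0,0],[0,1,10,0,0,0,0],[0,0,8,0,0,0,0],[0,0,0,0,0,0,0],[0,0,0,0,0,0,0]]'
python3 -c "
from h import *
togo([622.6,-127.8,140],103.7)"
```

```text
t: 7.98
eef_pos: [619.4, -131.2, 144.4]
tcp_rot: [-3.139, 0.0, 1.791]
ft_force: [-0.3, -0.6, -0.6]
grip_width: 42.7
t 7.98 pos [ 619.4 -131.2  144.4] yaw 102.6 grip 42.7 F [-0.3 -0.6 -0.6] shift [2.6 3.9 4.4] turn [-0.14  0.   -1.08]
```

```bash
python3 -m pendant '[[2,3,0,0,0,-1,0],[1,1,0,0,0,0,0],[0,0,0,0,0,0,0],[0,0,0,0,0,0,0]]'
python3 - <<'E'
from h import *
togo([622.6,-127.8,97],103.7)
a=snap("scene");b=snap("top")
A=cv2.resize(a["image"][165:255,170:260,::-1],(450,450),interpolation=cv2.INTER_CUBIC);B=cv2.resize(b["image"][155:245,260:330,::-1],(350,450),interpolation=cv2.INTER_CUBIC)
cv2.imwrite("pics/c5.png",np.hstack([A,B]))
E
```

```text
t: 8.32
eef_pos: [622.9, -127.5, 145.7]
tcp_rot: [-3.141, 0.0, 1.81]
ft_force: [-0.4, 0.3, -0.1]
grip_width: 42.9
t 8.32 pos [ 622.9 -127.5  145.7] yaw 103.7 grip 42.9 F [-0.4  0.3 -0.1] shift [-0.2 -0.3 48.7] turn [-0.05  0.02 -0.02]
```

View pics/c5.png

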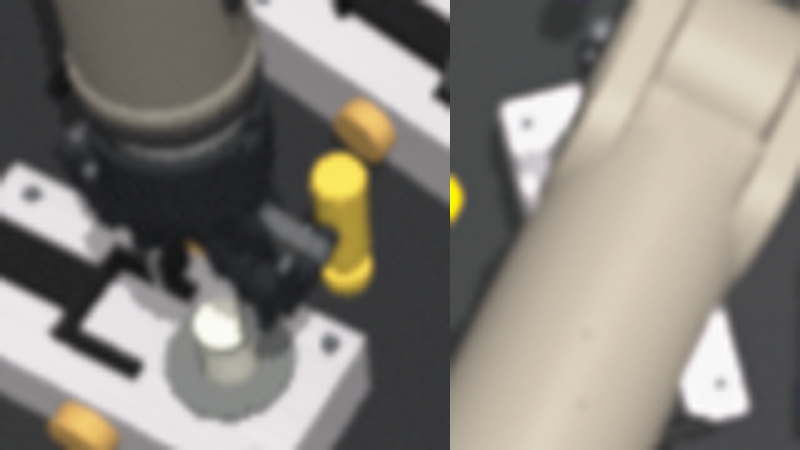

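The fingers straddle the tube top (scene crop (218,325)) and the ring is below. Descending.

```bash
python3 -m pendant '[[0,0,10,0,0,0,0],[0,0,12,0,0,0,0],[0,0,10,0,0,0,0],[0,0,5,0,0,0,0],[0,0,0,0,0,0,0],[0,0,0,0,0,0,0]]'
python3 -c "
from h import *
togo([622.7,-127.7,74],103.7)"
```

```text
t: 8.92
eef_pos: [621.9, -127.5, 103.5]
tcp_rot: [-3.139, -0.0, 1.809]
ft_force: [0.8, -0.1, 0.5]
grip_width: 42.5
t 8.92 pos [ 621.9 -127.5  103.5] yaw 103.6 grip 42.5 F [ 0.8 -0.1  0.5] shift [-0.3  0.8 29.5] turn [-0.17 -0.02 -0.05]
```

```bash
python3 -m pendant '[[0,0.5,5,0,0,0,0],[0,0,5,0,0,0,0],[0,0,4,0,0,0,0],[0,0,2,0,0,0,0],[0,0,0,0,0,0,0]]'
python3 -m pendant '[[0,0,3,0,0,0,0],[0,0,3,0,0,0,0],[0,0,0,0,0,0,0]]'
python3 -m pendant '[[0,0,3,0,0,0,0],[0,0,0,0,0,0,0],[0,0,0,0,0,0,0]]'
```

```text
t: 9.33
eef_pos: [623.0, -127.7, 87.0]
tcp_rot: [-3.14, 0.0, 1.809]
ft_force: [-0.7, 0.4, 3.5]
grip_width: 42.7
t: 9.58
eef_pos: [623.0, -127.7, 84.0]
tcp_rot: [-3.141, -0.001, 1.809]
ft_force: [-2.1, 0.1, 4.2]
grip_width: 42.6
t: 9.83
eef_pos: [623.1, -127.8, 84.2]
tcp_rot: [3.141, -0.002, 1.809]
ft_force: [-1.1, 1.5, 4.2]
grip_width: 42.6
```

```bash
python3 -m pendant '[[0,0,5,0,0,0,0],[0,0,5,0,0,0,0],[0,0,5,0,0,0,0],[0,0,5,0,0,0,0]]'
python3 -m pendant '[[0,0,4,0,0,0,0],[0,0,4,0,0,0,0],[0,0,4,0,0,0,0]]'
```

```text
t: 10.17
eef_pos: [623.3, -127.9, 75.0]
tcp_rot: [3.137, -0.005, 1.81]
ft_force: [-12.4, 5.4, 36.4]
grip_width: 42.8
t: 10.42
eef_pos: [623.2, -128.0, 75.2]
tcp_rot: [3.133, -0.01, 1.811]
ft_force: [-7.8, 3.2, 20.3]
grip_width: 42.7
```

The ring is fully down: it bottomed at TCP 75.0, 12 mm below first contact, and the force jumped. Closing the pads while holding.

```bash
python3 -m pendant '[[0,0,2,0,0,0,-0.2],[0,0,1,0,0,0,-0.3],[0,0,1,0,0,0,-0.5],[0,0,1,0,0,0,-1],[0,0,1,0,0,0,-1],[0,0,1,0,0,0,-1],[0,0,1,0,0,0,-1]]'
```

```text
t: 11.0
eef_pos: [621.7, -130.0, 79.1]
tcp_rot: [3.131, -0.012, 1.809]
ft_force: [-1.7, 1.1, 7.3]
grip_width: 26.7
```

The pads rode up about 4 mm while closing. I'll reopen slightly and press harder during the close, so there's margin for the 4 mm rise.

```bash
python3 -m pendant '[[0,0,0,0,0,0,-0.2],[0,2,4,0,0,0,-0.2],[0,1,5,0,0.3,0,-0.2],[0,0,5,0.3,0.3,0,-0.2],[0,0,5,0,0,0,-0.2]]'
python3 -m pendant '[[0,0,4,0,0,0,-0.27],[0,0,4,0,0,0,-0.3],[0,0,5,0,0,0,-0.35],[0,0,5,0,0,0,-0.4],[0,0,5,0,0,0,-1],[0,0,5,0,0,0,-1],[0,0,4,0,0,0,-1],[0,0,2,0,0,0,-1]]'
```

```text
t: 11.42
eef_pos: [625.7, -130.0, 76.2]
tcp_rot: [3.13, -0.026, 1.81]
ft_force: [-10.2, 3.1, 24.8]
grip_width: 34.1
t: 12.08
eef_pos: [624.0, -131.1, 77.7]
tcp_rot: [3.121, -0.037, 1.81]
ft_force: [-3.5, 2.0, 7.6]
grip_width: 26.6
```

```bash
python3 -m pendant '[[0,0,-4,0,0,0,-1],[0,0,-5,0,0,0,-1],[0,0,-6,0,0,0,-1],[0,0,-5,0,0,0,-1]]'
python3 -c "
from h import *
togo([623,-128,160],103.7)"
```

```text
t: 12.42
eef_pos: [623.2, -131.5, 97.3]
tcp_rot: [3.122, -0.038, 1.81]
ft_force: [0.5, -0.0, -0.3]
grip_width: 27.1
t 12.42 pos [ 623.2 -131.5   97.3] yaw 103.7 grip 27.1 F [ 0.5 -0.  -0.3] shift [  5.8   1.9 -62.5] turn [ 1.14 -2.18 -0.02]
```

```bash
python3 -m pendant '[[0.4,0.2,-10,0,0,0,-1],[0.5,0.3,-14,0,0,0,-1],[0.5,0.3,-14,0,0,0,-1],[0.5,0.3,-14,0,0,0,-1],[0.5,0.3,-14,0,0,0,-1],[0.5,0.3,-14,0,0,0,-1],[0.3,0.2,-8,0,0,0,-1],[0,0,0,0,0,0,-1],[0,0,0,0,0,0,-1]]'
python3 - <<'E'
from h import *
togo([623,-128,185],103.7)
a=snap("scene");np.save("scene2.npy",a,allow_pickle=True)
cv2.imwrite("pics/c6.png",cv2.resize(a["image"][110:270,140:300,::-1],(600,600),interpolation=cv2.INTER_CUBIC))
E
```

```text
t: 13.17
eef_pos: [624.9, -133.3, 192.6]
tcp_rot: [3.12, -0.032, 1.809]
ft_force: [0.6, 0.3, -1.4]
grip_width: 26.8
t 13.17 pos [ 624.9 -133.3  192.6] yaw 103.7 grip 26.8 F [ 0.6  0.3 -1.4] shift [ 5.3 -0.8  7.7] turn [ 1.23 -1.85 -0.06]
```

View pics/c6.png

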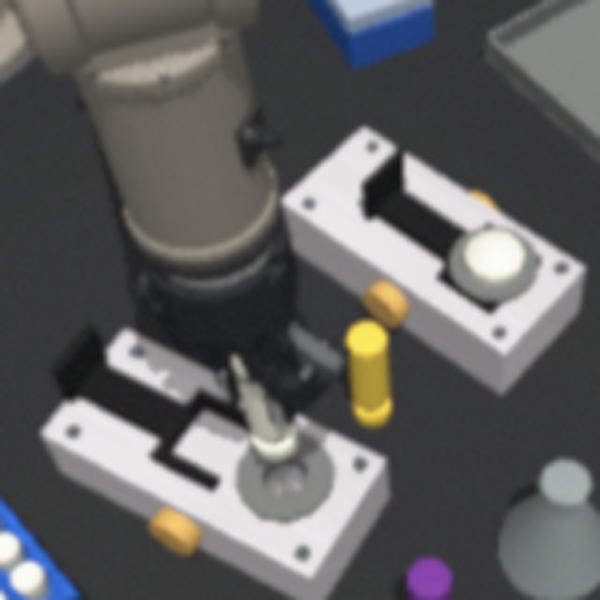

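The tube is out: its foot is at crop (272,442) above the empty ring bore, the clip is lying on the block, and the flask hasn't moved. Next I check the tube's tilt against the vertical and carry it towards the tray.

```bash
python3 -m pendant '[[15,0,-2,0,0,0,-1],[25,0,-2,0,0,0,-1],[33,1,-2,0,0,0,-1],[36,1,0,0,0,0,-1],[36,1,0,0,0,0,-1],[36,1,0,0,0,0,-1],[36,1,0,0,0,0,-1],[36,1,0,0,0,0,-1],[36,1,0,0,0,0,-1],[36,1,0,0,0,0,-1],[36,1,0,0,0,0,-1],[36,1,0,0,0,0,-1]]'
python3 - <<'E'
from h import *
s=np.load("scene2.npy",allow_pickle=True).item()
f=np.array([624.5,-132,129.]);print("pred foot",proj(s,f),"60 up",proj(s,f+[0,0,50])," seen foot",(212.5,228.5))
togo([508,375,190],103.7)
E
```

```text
t: 14.22
eef_pos: [534.9, 255.6, 196.4]
tcp_rot: [-3.139, -0.022, 1.781]
ft_force: [0.0, 0.6, -1.1]
grip_width: 26.7
pred foot [212.52035971 227.77494139] 60 up [210.21543059 217.45154244]  seen foot (212.5, 228.5)
t 14.22 pos [534.9 255.6 196.4] yaw 102.0 grip 26.7 F [ 0.   0.6 -1.1] shift [122.2  -1.4   9.2] turn [-0.11 -1.29 -1.67]
```

```bash
python3 -m pendant '[[33,-1,0,0,0,-0.8,-1],[28,0,0,0,0,-0.8,-1],[20,0,0,0,0,0,-1],[12,0,0,0,0,0,-1],[4,0,0,0,0,0,-1],[0,0,0,0,0,0,-1],[0,0,0,0,0,0,-1],[0,0,0,0,0,0,-1]]'
python3 - <<'E'
from h import *
togo([508,375,190],103.7)
a=snap("scene")
st=bot.read_state();p=st["eef_pos"]
print([proj(a,p-[0,0,h]).round(1) for h in(0,20,63.7)])
A=cv2.resize(a["image"][60:180,230:350,::-1],(600,600),interpolation=cv2.INTER_CUBIC)
cv2.imwrite("pics/c7.png",A)
E
```

```text
t: 14.88
eef_pos: [501.7, 363.9, 190.0]
tcp_rot: [-3.126, -0.022, 1.826]
ft_force: [-0.8, -0.2, -1.4]
grip_width: 26.9
t 14.88 pos [501.7 363.9 190. ] yaw 104.6 grip 26.9 F [-0.8 -0.2 -1.4] shift [9.1 8.9 0.1] turn [-0.91 -1.28  0.93]
[array([302.9,  84.3]), array([302.2,  89.7]), array([300.7, 100.9])]
```

View pics/c7.png

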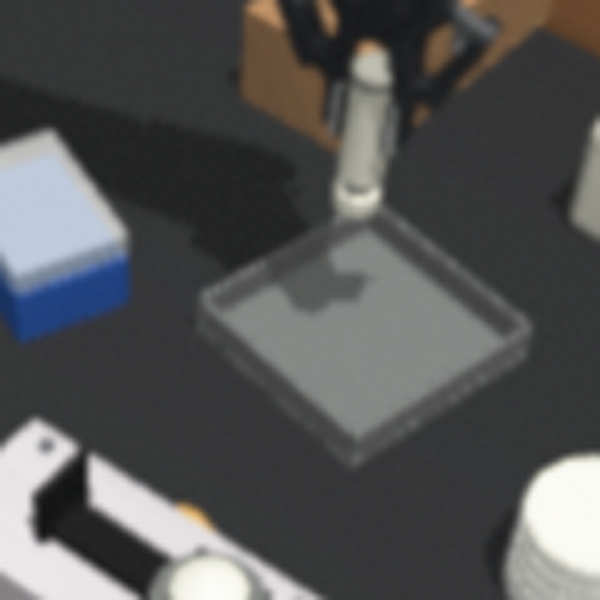

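The tube hangs close to vertical (within about 2°) over the tray. I'll centre it, level it and lower it.

```bash
python3 -m pendant '[[4,4,0,-0.5,-0.6,0.5,-1],[4,4,10,-0.4,-0.6,0.4,-1],[1,1,15,0,0,0,-1],[0,0,20,0,0,0,-1],[0,0,20,0,0,0,-1],[0,0,15,0,0,0,-1],[0,0,8,0,0,0,-1],[0,0,4,0,0,0,-1],[0,0,0,0,0,0,-1],[0,0,0,0,0,0,-1]]'
python3 -c "
from h import *
togo([508,375,69],103.7)"
```

```text
t: 15.77
eef_pos: [516.5, 369.4, 93.6]
tcp_rot: [3.131, 0.005, 1.793]
ft_force: [0.1, 0.1, -0.7]
grip_width: 26.7
t 15.77 pos [516.5 369.4  93.6] yaw 102.7 grip 26.7 F [ 0.1  0.1 -0.7] shift [ 7.5 -7.3 24.5] turn [ 0.58  0.31 -0.99]
```

```bash
python3 -m pendant '[[4,-4,4,0.5,0.3,0,-1],[2,-2,5,0,0,0,-1],[0,0,5,0,0,0,-1],[0,0,2,0,0,0,-1],[0,0,0,0,0,0,-1]]'
python3 -m pendant '[[0,0,2,0,0,0,-1],[0,0,2,0,0,0,-1],[0,0,0,0,0,0,-1]]'
python3 -c "
from h import *
togo([508,375,69],103.7)"
```

```text
t: 16.18
eef_pos: [510.7, 376.0, 79.5]
tcp_rot: [3.135, -0.003, 1.793]
ft_force: [0.7, -0.4, -1.1]
grip_width: 26.5
t: 16.43
eef_pos: [511.0, 376.2, 75.5]
tcp_rot: [3.134, -0.004, 1.793]
ft_force: [0.2, -0.1, -0.7]
grip_width: 26.8
t 16.43 pos [511.  376.2  75.5] yaw 102.7 grip 26.8 F [ 0.2 -0.1 -0.7] shift [-0.5 -3.2  6.5] turn [ 0.44 -0.21 -0.95]
```

```bash
for i in 1 2; do python3 -m pendant '[[0,0,2,0,0,0,-1],[0,0,1.5,0,0,0,-1],[0,0,0,0,0,0,-1]]'; done
```

```text
t: 16.68
eef_pos: [511.4, 376.2, 72.0]
tcp_rot: [3.133, -0.004, 1.793]
ft_force: [-0.9, -0.9, -0.9]
grip_width: 27.0
t: 16.93
eef_pos: [511.5, 376.1, 68.1]
tcp_rot: [3.133, -0.004, 1.793]
ft_force: [0.5, 0.1, -1.0]
grip_width: 26.9
```

```bash
python3 -m pendant '[[0,0,1.5,0,0,0,-1],[0,0,0,0,0,0,-1]]'; python3 -m pendant '[[0,0,1.5,0,0,0,-1],[0,0,0,0,0,0,-1]]'; python3 -m pendant '[[0,0,1,0,0,0,-1],[0,0,0,0,0,0,-1]]'
```

```text
t: 17.1
eef_pos: [512.1, 376.2, 67.5]
tcp_rot: [3.132, -0.004, 1.793]
ft_force: [0.1, 0.1, 0.0]
grip_width: 26.7
t: 17.27
eef_pos: [512.6, 376.3, 67.6]
tcp_rot: [3.131, -0.005, 1.793]
ft_force: [0.5, -0.1, -0.3]
grip_width: 26.7
t: 17.43
eef_pos: [512.9, 376.4, 67.3]
tcp_rot: [3.131, -0.006, 1.793]
ft_force: [0.0, -0.3, -0.3]
grip_width: 26.8
```

```bash
python3 -m pendant '[[0,0,2,0,0,0,-1],[0,0,2.5,0,0,0,-1]]'; python3 -m pendant '[[0,0,2.5,0,0,0,-1],[0,0,2,0,0,0,-1]]'
```

```text
t: 17.6
eef_pos: [513.2, 376.3, 67.0]
tcp_rot: [3.131, -0.007, 1.793]
ft_force: [-4.4, -2.8, 17.7]
grip_width: 26.4
t: 17.77
eef_pos: [513.2, 376.2, 67.1]
tcp_rot: [3.132, -0.01, 1.793]
ft_force: [-2.8, -2.3, 9.0]
grip_width: 26.9
```

The foot is seated (solid contact at TCP 67, as predicted). Releasing slowly.

```bash
python3 -m pendant '[[0,0,0,0,0,0,-0.33],[0,0,0,0,0,0,-0.25],[0,0,0,0,0,0,-0.15],[0,0,0,0,0,0,0],[0,0,0,0,0,0,0.1],[0,0,0,0,0,0,0.2],[0,0,0,0,0,0,0.2],[0,0,0,0,0,0,0.2]]'
python3 -m pendant '[[0,0,-5,0,0,0,0.2],[0,0,-12,0,0,0,0.2],[0,0,-20,0,0,0,0.2],[0,0,-25,0,0,0,0.2],[0,0,-25,0,0,0,0.2],[0,0,-25,0,0,0,0.2],[0,0,-20,0,0,0,0.2],[0,0,-10,0,0,0,0.2]]'
python3 -m pendant '[[-20,-10,0,0,0,0,0.2],[-20,-25,0,0,0,0,0.2],[-20,-30,0,0,0,0,0.2],[-20,-30,0,0,0,0,0.2],[-10,-30,0,0,0,0,0.2],[0,-20,0,0,0,0,0.2],[0,-10,0,0,0,0,0.2],[0,0,0,0,0,0,0.2],[0,0,0,0,0,0,0.2]]'
python3 - <<'E'
from h import *
a=snap("scene");b=snap("top")
for nm in("scene","top"):
    s=a if nm=="scene" else b; o=np.load(nm+".npy",allow_pickle=True).item()
    for k,p in(("flask",[775,-17,55]),("bottle",[715,-310,70]),("dishes",[737,307,36])):
        c=proj(s,p).astype(int);d=np.abs(s["image"].astype(int)-o["image"])[c[1]-25:c[1]+25,c[0]-25:c[0]+25].max(2)
        print(nm,k,"changed px",(d>60).sum())
A=cv2.resize(a["image"][50:300,100:370,::-1],(480,444),interpolation=cv2.INTER_CUBIC);B=cv2.resize(b["image"][150:265,100:330,::-1],(800,400)[:2],interpolation=cv2.INTER_CUBIC)[:, :]
B=cv2.resize(b["image"][130:265,95:325,::-1],(320,188),interpolation=cv2.INTER_CUBIC);C=cv2.resize(a["image"][80:180,230:350,::-1],(320,256),interpolation=cv2.INTER_CUBIC)
cv2.imwrite("pics/c8.png",np.hstack([A,np.vstack([B,C])]))
E
```

```text
t: 18.43
eef_pos: [513.0, 376.4, 65.2]
tcp_rot: [3.132, -0.009, 1.793]
ft_force: [0.9, -0.2, -0.1]
grip_width: 51.2
t: 19.1
eef_pos: [510.3, 373.2, 215.3]
tcp_rot: [3.136, -0.006, 1.792]
ft_force: [-0.2, -0.6, -0.1]
grip_width: 51.3
t: 19.85
eef_pos: [377.1, 244.4, 217.9]
tcp_rot: [3.126, -0.014, 1.791]
ft_force: [-0.1, 0.3, 0.0]
grip_width: 51.3
scene flask changed px 0
scene bottle changed px 0
scene dishes changed px 0
top flask changed px 0
top bottle changed px 0
top dishes changed px 0
```

View pics/c8.png

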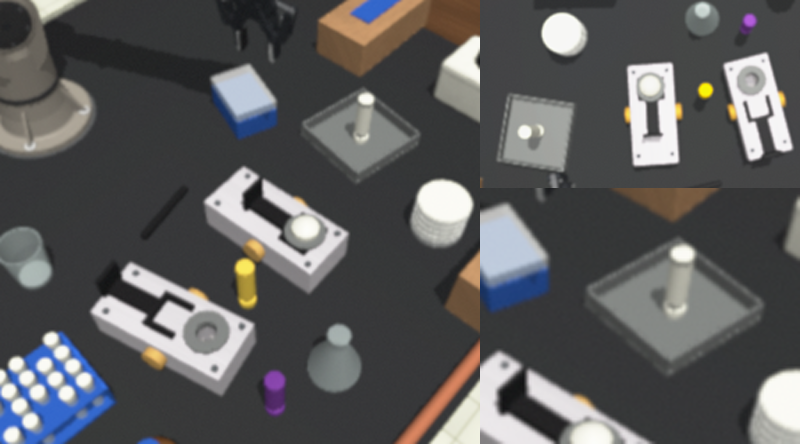

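The tube stands upright on its foot near the middle of the tray (crop (675,280)). The clip lies on the block clear of the ring, the bore is empty, and the bystanders show no changed pixels. Handing in.

```bash
python3 -c "
from rig import bot
print(bot.job_done(), bot.read_state()['t'])"
```

```text
the job is handed in; nothing more can be done
the job is handed in; nothing more can be done
```

I did the whole job in the order asked and handed it in at about 20 s of the 56 s allowed.

- **Clip:** I gripped it by its tab and slid it out about 67 mm. It lies flat on the block, clear of the ring; the tab reaches about the block's end and may overhang it by about 2 mm.
- **Ring and tube:** I pressed the ring to its stop, closed the pads on the tube and drew it straight up and out. I then stood it upright on its foot near the middle of the tray.
- **Last checks:** In both views the tube stands upright, the bore is empty and the clip is on the block. The areas around the flask, bottle and dishes show no changed pixels since the start.
- **What went less smoothly:**
  - On the first close the pads rode up about 4 mm with the ring, so I reopened slightly, pressed down again and closed before pulling.
  - The scene camera placed the tube's axis about 3 mm from where the top camera did, so I used values close to the top camera's.
  - The tool was tilted about 2.5° during the pull, and I levelled it before placing the tube.
- **Force:** The highest wrist force I saw, read at the end of each move call, was about 39 N, while pressing the ring. That is well under the 120 N limit.

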